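# Fold the drawing slope flat

### The job

Fold the tilted drawing board down flat on its stand. With the fingertips, press the black thumb bar beside the board's right arm until the ratchet pawl is out of the teeth, keep it pressed and push the arm down past all its teeth until the board lies on its rests, then let go so that the pawl springs back. Only press and push: do not lift the board, and leave everything else on the table where it is.

Things in the scene. Friction and masses are not known exactly. Their poses are not given: they have to be found in the camera images.
- stand: steel base frame of the table-top drawing slope, fixed to the table, 285 x 276 mm, 22 mm high. Origin: on the table, straight below the middle of the board's hinge axis. x points from the hinge (the board's low edge, nearer the robot) to its high edge, y to the left, z up
- hinge (a point): middle of the board's hinge axis, 45 mm above the stand's origin; the axis is level and runs along the stand's y. Board frame, used below: origin here, x up the board, y left, z square to the board (equal to the stand's axes when the board is flat). The hinge is stiff: the board stays at any angle when let go
- board (a joint): tilt of the drawing board, rad: 0 = flat on its rubber rests, 0.85 = steepest. Plywood, 262 x 300 x 12 mm, underside through the hinge axis, an aluminium arm along each side, paper taped on. With the pawl in the teeth it cannot be pushed down (at most 0.11 rad, to the next tooth). With the pawl free it takes about 6 to 10 N straight down at the thumb bar
- quadrant (a point): top corner of the upright toothed steel quadrant plate, fixed to the stand's right side at y = -0.162, 6 mm thick, centred on the hinge, 104 mm radius, 138 mm above the table at its highest. Its seven saw teeth, 8 mm deep and 0.11 rad apart, are on the rounded edge, facing away from the robot; the lowest one stops the board at about 0.2 rad
- pawl (a joint): angle of the ratchet pawl, rad: 0 = fully in, 0.19 = pressed to its stop. Above 0.15 its nose is clear of all teeth; from 0 to 0.14 it is in them, as it happened to land. A spring returns it when let go, so it must stay pressed while the board goes down. To the stop it takes 3 to 7 N straight down on the thumb bar, less than moving the board
- pawl_pivot (a point): pivot of the pawl lever on the board's right arm, in the board frame x = 0.108, y = -0.171, z = -0.026. Its axis is parallel to the hinge. The lever is flat steel, 5 mm thick, and runs up along the arm to the thumb bar
- thumb_bar (a point): centre of the pawl's thumb bar: round, black, rubber-sleeved, 18 mm across, 56 mm long, parallel to the hinge, standing out to the right beside the board near its high edge. With the pawl at 0 it is at x = 0.235, y = -0.200, z = 0.010 in the board frame. Pressed, it turns down about the pawl pivot by the pawl angle, 25 mm to the stop; then the board goes with it
- pad: blue foam pad, 190 x 170 x 8 mm, lying to the right of the slope, fixed. Origin: centre of its underside
- jar: broken storage jar, olive-glazed stoneware, 152 mm tall, 126 mm across the belly, with a piece missing from its rim; stands on the blue pad. Origin: centre of its foot. A bystander
- sherd_a: loose glazed sherd, about 54 x 50 x 11 mm, lying on the table to the right of the drawing slope. Origin: middle of its underside. A bystander
- sherd_b: smaller glazed sherd, about 44 x 40 x 11 mm, lying on the blue pad. Origin: middle of its underside. A bystander
- tub: white plastic tub with a screw lid, 80 mm across, 75 mm tall, standing behind the board's top edge. Origin: centre of its underside. A bystander
- tape: roll of masking tape, 96 mm across, 24 mm high, lying flat left of the slope. Origin: centre of its underside. A bystander
- caliper: digital caliper lying flat behind the slope, 215 mm long, jaws 46 mm, 12 mm high. Origin: under the middle of its beam. A bystander
- pen: pen lying on the table behind the board, to the left of the tub, 135 mm long, 9 mm thick. Origin: under its middle. A bystander
- brush: paint brush lying left of the slope, 170 mm long. Origin: under its middle. A bystander

How it is judged:
On the way, in this order (a step that is already met when the one before it is completed fails the run):
1. the pawl is pressed out of the teeth while the board is still up (value of joint pawl above 0.15 rad and value of joint board above 0.25 rad and contact force between the fingers and stand above 1 N), for 0.1 s.
2. the board has been pushed down past the lowest tooth (value of joint board below 0.15 rad), for 0.1 s.
At the end, for the whole second after the job is handed in: the board lies flat on its rests (tilt below 0.035 rad), the pawl has sprung back (below 0.04 rad), and every bystander is within 30 mm of where it began (value of joint board below 0.035 rad and value of joint pawl below 0.04 rad and distance of each of jar, sherd_a, sherd_b, tub, tape, caliper, pen, brush from where it was at the start of the episode below 0.03 m); the robot touches nothing.
It fails at once if the board is lifted (tilt above 0.78 rad) (value of joint board above 0.78 rad).
It fails at once if one of the bystanders is lifted, carried or pushed away by more than 30 mm (distance of any of jar, sherd_a, sherd_b, tub, tape, caliper, pen, brush from where it was at the start of the episode above 0.03 m).
It also fails if it takes over 42 s, if anything falls off the work surface, if the arm or the gripper's body presses on something with over 40 N, if the wrist force passes 120 N, or if a joint passes its speed limit or range.

### The arm

A 6-joint arm with a two-finger parallel gripper is mounted at the origin on the work surface. World frame = base frame: x ahead of the robot, y to its left, z up, the work surface at z = 0. Lengths are in m, angles in rad, forces in N, time in s.
With the tool pointing down it reaches from about 0.25 to 0.775 m from the base axis. Payload 4 kg.
Tool frame: the origin (TCP) lies between the finger pads; the fingertips stand 14 mm ahead of it and the grasp point (between the pads) lies 5 mm behind it; z points along the fingers, y is the line along which they close (so a half turn about z gives the same grasp; the last joint's range is limited). The gripper opens to 94 mm and grips with 3 to 60 N. Pads are 16 mm wide; open, the fingers measure 119 mm over their backs; the gripper's body (75 mm by 177 mm) begins 78 mm behind the grasp point.
Start: joints at [1.05, 0.087, 1.371, -0, 1.684, -0.103], TCP at [0.223, 0.503, 0.22] pointing down, gripper open.
Joint ranges: [-3.1, 3.1], [-0.76, 2.03], [0.27, 2.55], [-1.08, 4.22], [0.17, 2.65], [-2.57, 2.57]. Speed limits (rad/s): [2.79, 2.79, 3.14, 3.14, 3.14, 3.14].

### API

Orientations are given as [roll, pitch, yaw] about the fixed x, y, z axes, in that order (R = Rz(yaw) Ry(pitch) Rx(roll)).
In Python, from bench import robot, snapshot gives the robot as it stands.
- The arm moves only by the tool carry_out, never from a script. Its argument "motion" is text: rows parted by semicolons, each of 4 numbers parted by spaces: the shift along the tool's x, y, z each as a share of 0.15 m, from -1 to 1, then the turn about the tool's z as a share of 180 degrees, from -1 to 1. A call has exactly 8 rows; each row is the pose to reach, as a shift and turn from the pose commanded when the call began, along the tool's axes at that moment, turning the shorter way round; what a row does not reach only later rows make up. A row lasts 1/10 s, in which the tool goes at most 50 mm and 8.59 degrees, less where a joint would pass 70% of its speed; a pose out of reach is approached as far as the arm can. A call with a number of a shift or a turn outside -1 to 1 is refused whole. A call with a gripper value outside its range is refused whole. "grip" is the opening, from -1 (shut) to 1 (fully open), set as the call begins (left out, the last holds). The fingers move at their own pace and stop on an object; the grip force is fixed at half the most. Time passes only in rows, so rows that repeat a pose let the fingers close, or fill a call up. It gives the time, the measured TCP pose, the force, the opening and the grip force at its end, in the units of the state.
- robot.get_obs(): the state, without advancing time (a new reading comes with each control period).
- snapshot(name): name is "side" or "top" or "wrist"; returns a dict with "image" (400x640x3 uint8, red, green, blue), "fx", "fy", "cx", "cy" (pixels), "distortion" ([k1, k2, p1, p2, k3] as OpenCV has them; the pictures are not rectified), "pose" (4x4, takes a point from camera to world coordinates); the wrist camera has in their place "hand_eye" (4x4, takes a point from camera to tool coordinates, whose origin is the TCP and whose axes are the flange's). Camera axes: x right, y up, looking along -z (the intrinsics and any distortion apply to the point x, -y, -z); pixel columns grow to the right and rows downward; lengths in m; the calibration is good to about 2 mm. A picture is of the moment at which its call begins: read the wrist's pose just before it. There is no depth.
- robot.close_job(): hands the job in; it is judged then, once.
The state is a dict: "time": time; "joint_positions": joint angles; "qvel": joint speeds; "joint_torque": joint torques, N m; "tool_pos": TCP position; "ee_rot": TCP orientation; "wrist_force": force on the tool from outside, world axes, zero at the start; "wrist_torque": the same for the moment, N m; "width": finger opening in m; "finger_force": force on a finger pad.
Only numpy, scipy, OpenCV 4.12 (cv2) and the standard library are available. Lean on these libraries where they do the work, as an engineer would, in place of code of your own. Each camera call takes 0.05 s, during which the arm holds its last target. There are 200 camera calls.

## Working session

There is one attempt and no reset: what is moved stays moved. The work goes in short steps, Python scripts to look and compute and a tool call to move; the robot and the scene stay as the last step left them, time stands still between calls to the robot, and variables do not carry over. Pictures are saved under pics/ and viewed, at most 10 in all, crops included, and the job is handed in when it is done.

Besides the shell and the picture viewer there is one more tool, called after "Call:" by a JSON object that holds its "fn" and its "kwargs", one argument or row to a line. carry_out: Moves the arm, as the interface text tells. Shift numbers are shares of 0.15 m and turn numbers shares of 180 degrees, none past 1 either way. Its arguments: {"type":"object","properties":{"motion":{"type":"string"},"grip":{"type":"number"}},"required":["motion"]}

```bash
mkdir -p pics; cat > h.py <<'E'
from bench import robot, snapshot
import cv2, numpy as np, pickle
def snap(n,f):
    s=snapshot(n); cv2.imwrite(f'pics/{f}.png',cv2.cvtColor(s['image'],cv2.COLOR_RGB2BGR)); pickle.dump(s,open(f'pics/{f}.pkl','wb')); return s
def proj(s,P):
    T=np.linalg.inv(s['pose']); p=np.atleast_2d(P)@T[:3,:3].T+T[:3,3]; p=p*[1,-1,-1]
    K=np.array([[s['fx'],0,s['cx']],[0,s['fy'],s['cy']],[0,0,1.]])
    return cv2.projectPoints(p.reshape(-1,1,3),np.zeros(3),np.zeros(3),K,np.array(s['distortion'],float))[0][:,0]
E
python3 - <<'E'
from h import *
o=robot.get_obs(); print({k:np.round(v,3) for k,v in o.items()})
a=snap('side','s0');b=snap('top','t0')
for s in(a,b): print(np.round(s['pose'],3),s['fx'],s['distortion'])
E
```

```text
{'time': np.float64(0.0), 'joint_positions': array([ 1.05 ,  0.088,  1.372, -0.   ,  1.684, -0.103]), 'qvel': array([-0.001, -0.001,  0.   ,  0.   ,  0.002, -0.002]), 'joint_torque': array([-2.0000e-03, -3.4019e+01, -3.0242e+01,  7.2000e-02,  3.3000e-02,
       -0.0000e+00]), 'tool_pos': array([0.223, 0.502, 0.218]), 'ee_rot': array([-3.139, -0.   ,  2.724]), 'wrist_force': array([ 0.079,  0.367, -0.363]), 'wrist_torque': array([-0.005,  0.03 ,  0.031]), 'finger_force': np.float64(0.0), 'width': np.float64(0.094)}
[[-0.904  0.327 -0.276  0.155]
 [-0.428 -0.695  0.578  0.879]
 [-0.003  0.64   0.768  1.229]
 [ 0.     0.     0.     1.   ]] 461.54012043660776 [-0.13634931  0.          0.          0.          0.        ]
[[ 1.700e-02  9.930e-01 -1.140e-01  4.370e-01]
 [-1.000e+00  1.800e-02 -1.000e-03  6.700e-02]
 [ 1.000e-03  1.140e-01  9.940e-01  1.402e+00]
 [ 0.000e+00  0.000e+00  0.000e+00  1.000e+00]] 487.7120251278203 [0.05089663 0.         0.         0.         0.        ]
```

View pics/s0.png

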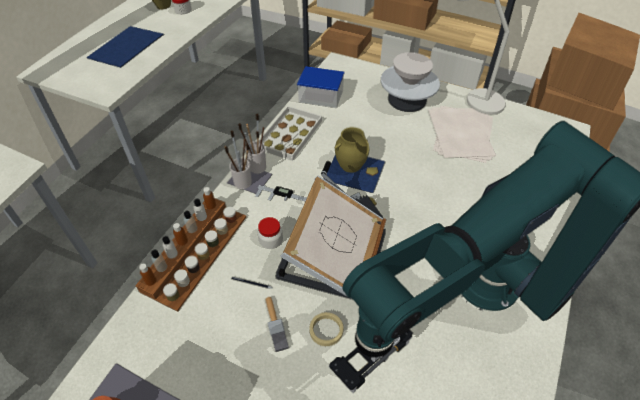

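View pics/t0.png

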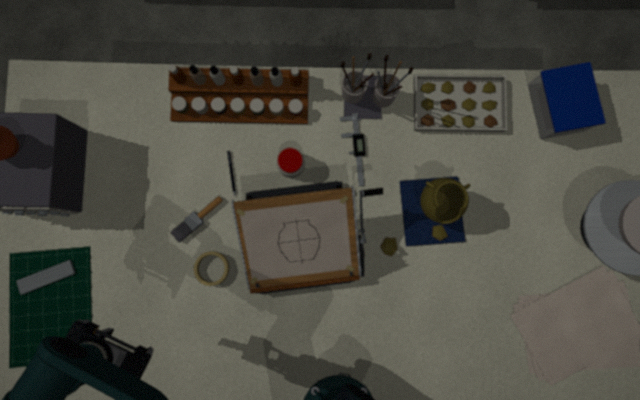

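The top view shows the board at about (235–362, 185–293) and the black thumb bar near (372,192). The jar is at (444,200) on the pad, and the tub is at (290,161). I'll enlarge both views.

```bash
python3 - <<'E'
import cv2,numpy as np
a=cv2.imread('pics/t0.png')[165:305,220:410]; a=cv2.convertScaleAbs(a,alpha=1.8,beta=10)
cv2.imwrite('pics/t0c.png',cv2.resize(a,None,fx=4,fy=4,interpolation=cv2.INTER_CUBIC))
a=cv2.imread('pics/s0.png')[165:305,265:405]; a=cv2.convertScaleAbs(a,alpha=1.3)
cv2.imwrite('pics/s0c.png',cv2.resize(a,None,fx=4,fy=4,interpolation=cv2.INTER_CUBIC))
E
```

```text
(no output)
```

View pics/t0c.png

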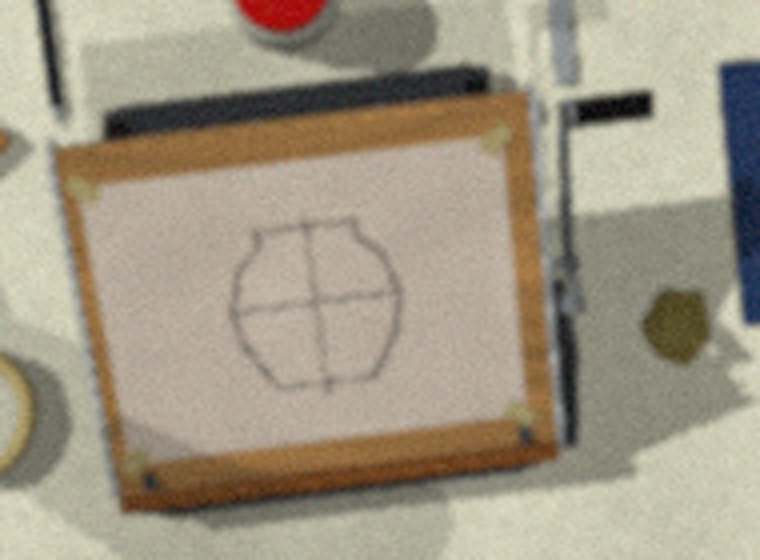

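View pics/s0c.png

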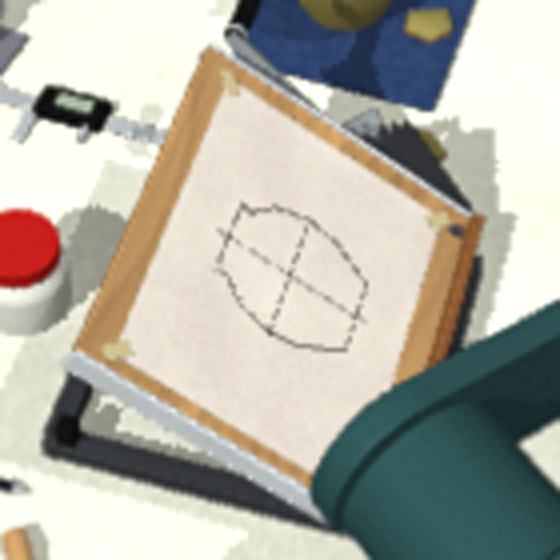

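```bash
cat > fit.py <<'E'
from h import *
from scipy.optimize import least_squares
t=pickle.load(open('pics/t0.pkl','rb'));s=pickle.load(open('pics/s0.pkl','rb'))
def pts(q):
    x0,y0,yaw,th,dx,pw=q
    c=np.array([[dx+.262,.15,.012],[dx+.262,-.15,.012],[dx,-.15,.012],[dx,.15,.012]])
    v=np.array([.127,.036]); r=np.array([[np.cos(pw),np.sin(pw)],[-np.sin(pw),np.cos(pw)]])@v
    b=[.108+r[0],-.200,-.026+r[1]]
    P=np.vstack([c,b]); 
    Ry=cv2.Rodrigues(np.array([0,-th,0.]))[0]; Rz=cv2.Rodrigues(np.array([0,0,yaw]))[0]
    return (P@Ry.T+[0,0,.045])@Rz.T+[x0,y0,0]
T=np.array([[55,148],[527,95],[553,445],[120,492],[613,108]])/4+[220,165]
S=np.array([[78,350],[212,48],[480,215]])/4+[265,165]
def f(q):
    P=pts(q); return np.r_[(proj(t,P)-T).ravel(),(proj(s,P[:3])-S).ravel(),(q[4])/.005,(q[5]-.05)/.05]
if __name__=='__main__':
    r=least_squares(f,[.3,.06,0.1,.5,0,.05],x_scale=.1)
    print(np.round(r.x,3)); print(np.round(r.fun,1)); print(np.round(pts(r.x),3))
    q=r.x
    for th in(q[3],.2,0.):
        for pw in (q[5],.19):
            q2=q.copy();q2[3]=th;q2[5]=pw;print(th,pw,np.round(pts(q2)[4],3))
E
python3 fit.py
```

```text
[ 0.363  0.102  0.129  0.526 -0.007  0.056]
[ 0.1  0.4  1.   0.5  1.   1.  -0.3  1.8 -1.   0.4 -1.8 -0.9 -1.1 -1.
 -1.7  0.7 -1.3  0.1]
[[ 0.557  0.278  0.184]
 [ 0.595 -0.019  0.184]
 [ 0.371 -0.049  0.052]
 [ 0.332  0.249  0.052]
 [ 0.59  -0.07   0.166]]
0.5260475664598602 0.05613365393766018 [ 0.59  -0.07   0.166]
0.5260475664598602 0.19 [ 0.601 -0.069  0.153]
0.2 0.05613365393766018 [ 0.618 -0.067  0.095]
0.2 0.19 [ 0.624 -0.066  0.078]
0.0 0.05613365393766018 [ 0.623 -0.066  0.048]
0.0 0.19 [ 0.626 -0.066  0.03 ]
```

Call:
{"fn": "carry_out", "kwargs": {
  "motion": "-0.1 -0.07 -0.2 0.04; -0.3 -0.2 -0.4 0.08; -0.5 -0.33 -0.4 0.12; -0.7 -0.46 -0.4 0.17; -0.9 -0.6 -0.4 0.21; -1 -0.66 -0.4 0.25; -1 -0.66 -0.4 0.29; -1 -0.66 -0.4 0.326",
  "grip": -1
}}

```text
time: 0.9
tool_pos: [0.3204, 0.3505, 0.279]
ee_rot: [-3.141, 0.0, 1.693]
wrist_force: [-0.1, 1.2, -0.8]
width: 0.0334
finger_force: 0.0
```

```bash
cat > to.py <<'E'
from h import *
import sys
from scipy.spatial.transform import Rotation as R
o=robot.get_obs(); p=o['tool_pos']; M=R.from_euler('xyz',o['ee_rot']).as_matrix()
print(o['time'],np.round(p,3),np.round(o['ee_rot'],3),np.round(o['wrist_force'],1),o['width'])
for a in sys.argv[1:]: print(np.round(M.T@(np.array(eval(a))-p)/.15,3))
E
python3 to.py [.59,-.07,.27]
```

```text
0.9 [0.32  0.35  0.279] [-3.141  0.     1.693] [-0.1  1.2 -0.8] 0.03341987869129622
[-3.001  1.443  0.06 ]
```

Call:
{"fn": "carry_out", "kwargs": {
  "motion": "-0.2 0.1 0 0; -0.4 0.2 0 0; -0.7 0.33 0 0; -1 0.48 0 0; -1 0.48 0 0; -1 0.48 0 0; -1 0.48 0 0; -1 0.48 0 0"
}}

```text
time: 1.7
tool_pos: [0.4101, 0.213, 0.2794]
ee_rot: [-3.141, -0.0, 1.702]
wrist_force: [0.9, -0.6, 0.0]
width: 0.0005
finger_force: 0.0
```

Call:
{"fn": "carry_out", "kwargs": {
  "motion": "-0.2 0.1 0 0; -0.4 0.2 0 0; -0.7 0.33 0 0; -1 0.48 0 0; -1 0.48 0 0; -1 0.48 0 0; -1 0.48 0 0; -1 0.48 0 0"
}}

```text
time: 2.5
tool_pos: [0.5008, 0.074, 0.2798]
ee_rot: [3.141, -0.0, 1.703]
wrist_force: [-0.4, 0.0, -0.3]
width: 0.0004
finger_force: 0.0
```

Call:
{"fn": "carry_out", "kwargs": {
  "motion": "-0.2 0.1 0 0; -0.4 0.2 0 0; -0.65 0.3 0 0; -0.85 0.4 0 0; -0.85 0.4 0 0; -0.85 0.4 0 0; -0.85 0.4 0 0; -0.85 0.4 0 0"
}}

```text
time: 3.3
tool_pos: [0.5769, -0.0448, 0.2801]
ee_rot: [3.141, -0.0, 1.702]
wrist_force: [0.2, -0.6, 0.3]
width: 0.0003
finger_force: 0.0
```

```bash
python3 to.py [.59,-.07,.2] ; python3 - <<'E'
from h import *
s=snap('wrist','w1'); print(s['hand_eye'],s['fx'],s['distortion'])
E
```

```text
3.3 [ 0.577 -0.045  0.28 ] [ 3.141 -0.     1.702] [ 0.2 -0.6  0.3] 0.0002728469332849653
[-0.178  0.064  0.534]
[[ 4.50455042e-04  9.63089904e-01  2.69179556e-01  7.85515029e-02]
 [ 9.99999754e-01 -2.89066288e-04 -6.39194558e-04 -2.83567116e-04]
 [-5.37791091e-04  2.69179778e-01 -9.63089798e-01 -1.64875471e-01]
 [ 0.00000000e+00  0.00000000e+00  0.00000000e+00  1.00000000e+00]] 301.5712533536852 [-0.04341993  0.          0.          0.          0.        ]
```

View pics/w1.png

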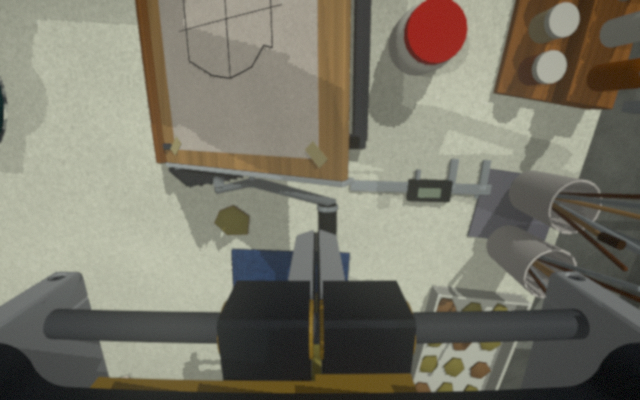

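The wrist view shows the bar's near end at about (328, 205), with the bar running down the image behind the closed fingers, which are centred on column 319. I'll compare that with the fit.

```bash
python3 - <<'E'
from h import *
from fit import pts,f
from scipy.optimize import least_squares
from scipy.spatial.transform import Rotation as R
s=pickle.load(open('pics/w1.pkl','rb')); o=robot.get_obs()
B=np.eye(4);B[:3,:3]=R.from_euler('xyz',o['ee_rot']).as_matrix();B[:3,3]=o['tool_pos']
s['pose']=B@s['hand_eye']
q=least_squares(f,[.3,.06,0.1,.5,0,.05],x_scale=.1).x
P=pts(q); d=np.array([-np.sin(q[2]),np.cos(q[2]),0])
print(np.round(proj(s,np.vstack([P[:3],P[4]+.028*d,P[4],P[4]-.028*d,P[4]+.028*d+[.01,0,0]])),0))
E
```

```text
[[ 348. -237.]
 [ 340.  182.]
 [ 160.  161.]
 [ 326.  201.]
 [ 326.  228.]
 [ 326.  254.]
 [ 337.  202.]]
```

```bash
python3 to.py [.593,-.076,.205]; python3 - <<'E'
from fit import *
q=least_squares(f,[.3,.06,0.1,.5,0,.05],x_scale=.1).x
for th,pw in [(q[3],q[5]),(q[3],.19),(.45,.19),(.37,.19),(.3,.19),(.2,.19),(.1,.19),(0,.19)]:
    q[3]=th;q[5]=pw;print(round(th,2),pw,np.round(pts(q)[4]+[0,-.005,.023],3))
E
```

```text
3.35 [ 0.577 -0.045  0.28 ] [3.141 0.    1.702] [ 0.1  0.3 -0.6] 0.0002568904536459774
[-0.219  0.079  0.501]
0.53 0.05613365393766018 [ 0.59  -0.075  0.189]
0.53 0.19 [ 0.601 -0.074  0.176]
0.45 0.19 [ 0.609 -0.073  0.159]
0.37 0.19 [ 0.615 -0.072  0.141]
0.3 0.19 [ 0.62  -0.072  0.125]
0.2 0.19 [ 0.624 -0.071  0.101]
0.1 0.19 [ 0.626 -0.071  0.077]
0 0.19 [ 0.626 -0.071  0.053]
```

Call:
{"fn": "carry_out", "kwargs": {
  "motion": "-0.1 0.04 0 0; -0.22 0.08 0 0; -0.22 0.08 0.15 0; -0.22 0.08 0.3 0; -0.22 0.08 0.42 0; -0.22 0.08 0.5 0; -0.22 0.08 0.5 0; -0.22 0.08 0.5 0"
}}

```text
time: 4.15
tool_pos: [0.5939, -0.0782, 0.2049]
ee_rot: [3.141, 0.0, 1.699]
wrist_force: [0.3, 0.7, 1.1]
width: 0.0004
finger_force: 0.0
```

```bash
python3 to.py [.595,-.075,.189] [.604,-.074,.176]; python3 -c "
from h import *
s=snap('wrist','w2');s=snap('side','s2')
a=cv2.imread('pics/w2.png')[100:300,200:440];b=cv2.imread('pics/s2.png')[130:310,250:430]
cv2.imwrite('pics/c2.png',np.hstack([cv2.resize(a,(480,400)),cv2.resize(b,(320,320))[:, :].repeat(1,0) if 0 else cv2.copyMakeBorder(cv2.resize(b,(320,320)),0,80,0,0,0)]))"
```

```text
4.15 [ 0.594 -0.078  0.205] [3.141 0.    1.699] [0.3 0.7 1.1] 0.00035441916284485134
[0.02  0.01  0.106]
[0.019 0.07  0.192]
```

View pics/c2.png

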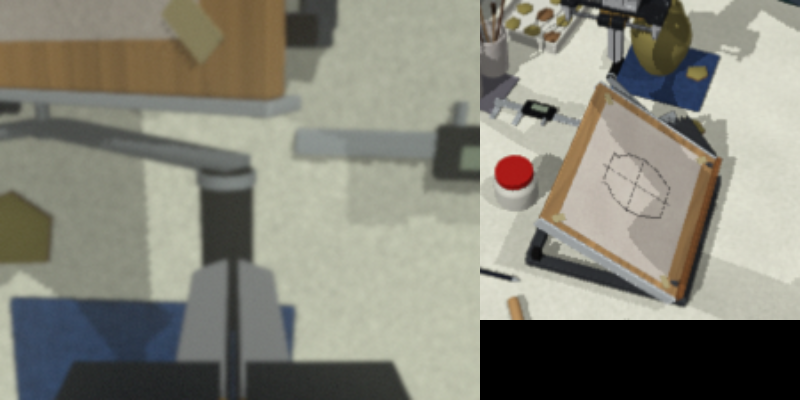

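The bar lies squarely under the fingertips: its centre is at column 228 of the crop and the fingers are at 232. I'll press it now.

Call:
{"fn": "carry_out", "kwargs": {
  "motion": "0.05 0 0.04 0; 0.05 0.01 0.08 0; 0.05 0.02 0.11 0; 0.05 0.03 0.14 0; 0.05 0.05 0.17 0; 0.05 0.06 0.19 0; 0.05 0.07 0.205 0; 0.05 0.07 0.205 0"
}}

```text
time: 5.05
tool_pos: [0.6103, -0.0671, 0.1807]
ee_rot: [3.119, 0.002, 1.702]
wrist_force: [9.3, 4.0, 12.1]
width: 0.0002
finger_force: 6.8
```

```bash
python3 to.py [.609,-.072,.156] [.615,-.071,.137] [.620,-.071,.121] [.624,-.071,.097] [.626,-.071,.073] [.627,-.071,.049]
```

```text
5.05 [ 0.61  -0.067  0.181] [3.119e+00 2.000e-03 1.702e+00] [ 9.3  4.  12.1] 0.00018585361978029353
[-0.031 -0.016  0.164]
[-0.029  0.021  0.292]
[-0.033  0.052  0.399]
[-0.036  0.075  0.56 ]
[-0.038  0.084  0.72 ]
[-0.038  0.087  0.88 ]
```

The force is 12 N up and 9 N along +x, so I'll check the contact.

```bash
python3 -c "
from h import *
s=snap('wrist','w3')
a=cv2.imread('pics/w3.png')[100:300,200:440]
cv2.imwrite('pics/c3.png',cv2.resize(a,(720,600),interpolation=2))"
```

```text
(no output)
```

View pics/c3.png

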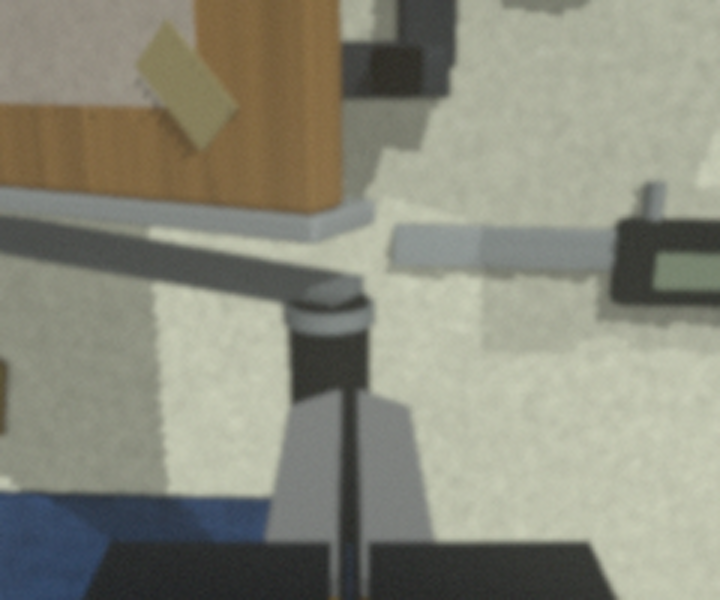

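The bar is still under the tips, and friction is dragging the tool along +x. I'll shift the command by +x to relieve that.

Call:
{"fn": "carry_out", "kwargs": {
  "motion": "0 0.02 0 0; 0 0.03 0 0; 0 0.04 0 0; 0 0.05 0 0; 0 0.06 0 0; 0 0.06 0 0; 0 0.06 0 0; 0 0.06 0 0"
}}

```text
time: 5.9
tool_pos: [0.613, -0.0667, 0.1776]
ee_rot: [3.136, 0.001, 1.701]
wrist_force: [-1.3, 1.8, 9.4]
width: 0.0002
finger_force: 4.6
```

```bash
python3 -c "
from h import *
s=snap('wrist','w4')
a=cv2.imread('pics/w4.png')[100:300,200:440]
cv2.imwrite('pics/c4.png',cv2.resize(a,(720,600),interpolation=2))"; python3 to.py
```

```text
5.95 [ 0.613 -0.067  0.178] [3.136e+00 1.000e-03 1.701e+00] [-1.6  1.7 10.3] 0.00019067380934871883
```

View pics/c4.png

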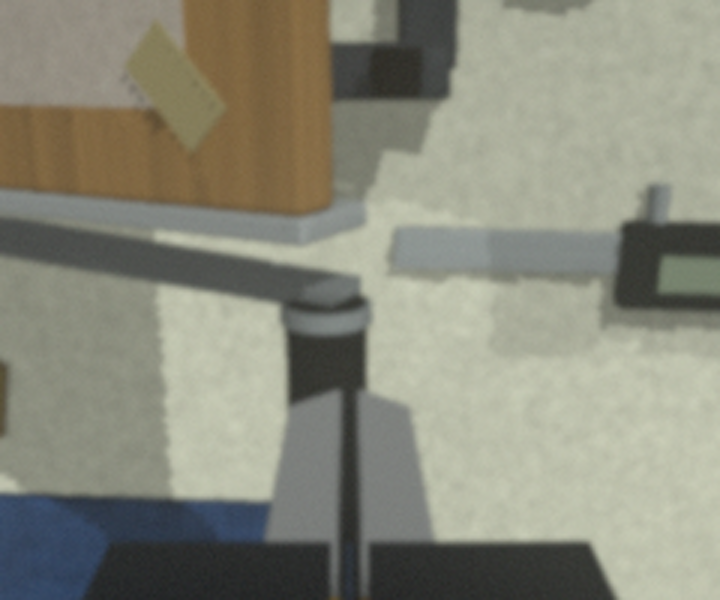

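The contact is now clean: about 10 N vertical, which is above the 7 N needed to reach the stop, with almost no side force. I'll push down along the arc.

Call:
{"fn": "carry_out", "kwargs": {
  "motion": "0 0.01 0.06 0; 0 0.03 0.11 0; 0 0.045 0.16 0; 0 0.06 0.21 0; 0 0.075 0.26 0; 0 0.09 0.31 0; 0 0.1 0.36 0; 0 0.1 0.36 0"
}}

```text
time: 6.75
tool_pos: [0.6337, -0.0639, 0.1253]
ee_rot: [3.122, 0.001, 1.702]
wrist_force: [9.5, 2.8, 7.2]
width: 0.0007
finger_force: 5.5
```

```bash
python3 to.py [.627,-.065,.05]
```

```text
6.75 [ 0.634 -0.064  0.125] [3.122e+00 1.000e-03 1.702e+00] [9.5 2.8 7.2] 0.0007330024436059835
[-0.    -0.055  0.501]
```

Call:
{"fn": "carry_out", "kwargs": {
  "motion": "0 0.02 0.02 0; 0 0.04 0.04 0; 0 0.05 0.09 0; 0 0.06 0.14 0; 0 0.065 0.19 0; 0 0.07 0.24 0; 0 0.075 0.29 0; 0 0.075 0.29 0"
}}

```text
time: 7.55
tool_pos: [0.6424, -0.0628, 0.0798]
ee_rot: [3.129, 0.001, 1.701]
wrist_force: [5.8, 2.3, 5.2]
width: 0.0003
finger_force: 3.8
```

```bash
python3 to.py [.627,-.065,.05]
```

```text
7.55 [ 0.642 -0.063  0.08 ] [3.129e+00 1.000e-03 1.701e+00] [5.8 2.3 5.2] 0.00030371576913277914
[-0.001 -0.106  0.197]
```

Call:
{"fn": "carry_out", "kwargs": {
  "motion": "0 0.01 0.04 0; 0 0.02 0.08 0; 0 0.02 0.12 0; 0 0.02 0.15 0; 0 0.02 0.18 0; 0 0.02 0.2 0; 0 0.02 0.22 0; 0 0.02 0.22 0"
}}

```text
time: 8.35
tool_pos: [0.6451, -0.063, 0.0486]
ee_rot: [3.13, 0.002, 1.701]
wrist_force: [2.0, 1.9, 10.8]
width: 0.0003
finger_force: 4.6
```

Call:
{"fn": "carry_out", "kwargs": {
  "motion": "0 -0.01 0.02 0; 0 -0.02 0.03 0; 0 -0.02 0.04 0; 0 -0.02 0.05 0; 0 -0.02 0.06 0; 0 -0.02 0.06 0; 0 -0.02 0.06 0; 0 -0.02 0.06 0"
}}

```text
time: 9.15
tool_pos: [0.6465, -0.0634, 0.0459]
ee_rot: [3.118, 0.004, 1.701]
wrist_force: [1.9, 3.6, 25.4]
width: 0.0003
finger_force: 10.0
```

The force is 25 N with the bar no longer moving, so the board is on its rests. I'll let go, straight up.

Call:
{"fn": "carry_out", "kwargs": {
  "motion": "0 -0.02 -0.04 0; 0 -0.02 -0.12 0; 0 -0.02 -0.25 0; 0 -0.02 -0.45 0; 0 -0.02 -0.7 0; 0 -0.02 -0.95 0; 0 -0.02 -0.95 0; 0 -0.02 -0.95 0"
}}

```text
time: 9.95
tool_pos: [0.6355, -0.0643, 0.178]
ee_rot: [3.139, 0.001, 1.7]
wrist_force: [-0.5, -0.2, -0.2]
width: 0.0008
finger_force: 0.0
```

```bash
python3 -c "
from h import *
a=snap('side','s5');b=snap('top','t5')
A=cv2.imread('pics/s5.png')[130:310,250:430];B=cv2.imread('pics/t5.png')[120:300,220:460]
cv2.imwrite('pics/c5.png',np.hstack([cv2.resize(A,(340,340)),cv2.convertScaleAbs(cv2.resize(B,(453,340)),alpha=1.6)]))"; python3 to.py
```

```text
10.05 [ 0.634 -0.064  0.175] [-3.139e+00 -1.000e-03  1.700e+00] [-1.4 -0.3 -0.2] 0.0006743028820840884
```

View pics/c5.png

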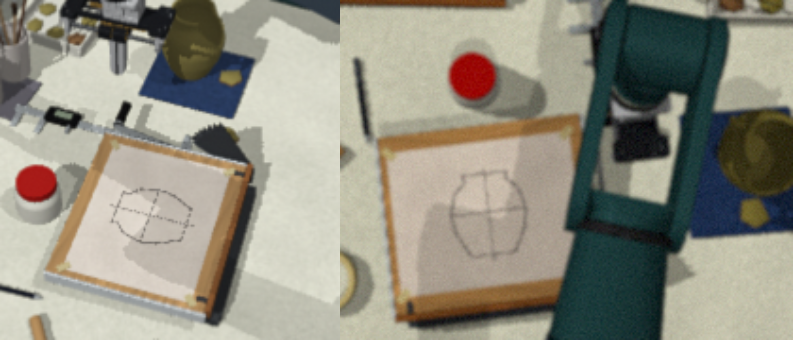

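The board now looks flat, with its side-view corners at about (110,135), (47,272) and (250,178), and the bar at (123,113). I'll check the tilt and the bar position numerically.

```bash
python3 - <<'E'
from fit import *
q=least_squares(f,[.3,.06,0.1,.5,0,.05],x_scale=.1).x
for th,pw in[(0,0),(0,.1),(.05,0),(.1,0)]:
    q[3]=th;q[5]=pw;print(th,pw,np.round((proj(s,pts(q)[[1,0,2,4]])-[250,130])*340/180).tolist())
E
```

```text
0 0 [[105.0, 131.0], [43.0, 269.0], [249.0, 166.0], [125.0, 115.0]]
0 0.1 [[105.0, 131.0], [43.0, 269.0], [249.0, 166.0], [124.0, 119.0]]
0.05 0 [[106.0, 127.0], [43.0, 264.0], [250.0, 167.0], [125.0, 110.0]]
0.1 0 [[106.0, 122.0], [43.0, 260.0], [250.0, 167.0], [126.0, 106.0]]
```

```bash
python3 -c "
from bench import robot
print(robot.close_job())"
```

```text
the job is handed in; nothing more can be done
None
```

The board is folded down onto its rests, the pawl looks sprung back, nothing else was seen to move, and the job is handed in at about 10 s; it returned no verdict.

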